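# Seal the damp clay model in its tub

### The arm

A 6-joint arm with a two-finger parallel gripper is mounted at the origin on the work surface. World frame = base frame: x ahead of the robot, y to its left, z up, the work surface at z = 0. Lengths are in m, angles in degrees, forces in N, time in s.
With the tool pointing down it reaches from about 0.325 to 0.85 m from the base axis. Payload 15.5 kg.
Tool frame: the origin (TCP) lies between the finger pads, 19 mm behind the fingertips; this is the grasp point; z points along the fingers, y is the line along which they close (so a half turn about z gives the same grasp; the last joint's range is limited). The gripper opens to 91 mm and grips with 3 to 60 N. Pads are 32 mm wide; open, the fingers measure 118 mm over their backs; the gripper's body (76 mm by 178 mm) begins 60 mm behind the grasp point.
Start: joints at [68.383, 28.281, 77.091, -0, 74.628, -5.472], TCP at [0.174, 0.6, 0.233] pointing down, gripper open.
Joint ranges: [-166.48, 166.48], [-47.26, 123.95], [12.59, 153.08], [-70.14, 250.14], [6.76, 159.57], [-176.63, 176.63]. Speed limits (degrees/s): [108.29, 108.29, 147.25, 172.46, 172.46, 172.46].

### API

Orientations are given as a 3x3 rotation matrix whose columns are the frame's x, y, z axes.
In Python, from bench import ctrl gives the robot as it stands. The module is installed in compiled form; this text tells all that it offers. Calls block until the motion is done:
- ctrl.goto(position, orientation): joint-space move of the TCP to a pose.
- ctrl.move_l(position, vel=0.15, ori=None, contact_N=None): straight line of the TCP; ori=None keeps the orientation; vel is the mean speed in m/s. With contact_N (N) it stops when the force on the tool has changed by that much, and returns True; else False.
- ctrl.movej(angles): joint-space move.
- ctrl.command_gripper(opening): opening from 0.0 (shut) to 1.0 (fully open); the grip force is fixed at half the most; returns when the fingers have stopped.
- ctrl.sleep(seconds).
- ctrl.ik(position, orientation): joint angles nearest the present ones, or None.
- ctrl.read_camera(name): name is "side" or "top" or "wrist"; returns the picture (400x640x3 uint8, blue, green, red); there is no depth.
- ctrl.camera_params(name): a dict with "fx", "fy", "cx", "cy" (pixels), "pose" (4x4, takes a point from camera to world coordinates); the wrist camera has in their place "T_tool_cam" (4x4, takes a point from camera to tool coordinates, whose origin is the TCP and whose axes are the flange's). Camera axes: x right, y up, looking along -z (the intrinsics and any distortion apply to the point x, -y, -z); pixel columns grow to the right and rows downward; lengths in m; the calibration is good to about 2 mm. A picture is of the moment at which its call begins: read the wrist's pose just before it. camera_params takes no time and is no camera call.
A pose or a line that the arm cannot do raises ctrl.MotionError and nothing moves.
- ctrl.sign_off(): hands the job in; it is judged then, once.
Readings, each from a call of its own:
- ctrl.current_t(): time.
- ctrl.current_q(): joint angles.
- ctrl.current_dq(): joint speeds.
- ctrl.current_effort(): joint torques, N m.
- ctrl.current_tool_pos(): TCP position.
- ctrl.current_eef_rot(): TCP orientation.
- ctrl.current_contact_force(): force on the tool from outside, world axes, zero at the start.
- ctrl.current_wrist_torque(): the same for the moment, N m.
- ctrl.current_grip_width(): opening from 0.0 (shut) to 1.0 (fully open).
- ctrl.current_grasp_force(): force on a finger pad.
Only numpy, scipy, OpenCV 4.12 (cv2) and the standard library are available. Lean on these libraries where they do the work, as an engineer would, in place of code of your own. Each camera call takes 0.05 s, during which the arm holds its last target. There are 200 camera calls.

### The job

The tub with the little clay house in it has to be sealed so the clay stays damp; the tub with the pot of tools in it is in use and stays open. Take the lid of the same colour as the clay house's tub out of the drying rack, lay it flat on the cork mat, knob up, and let go; then take it by its knob, set it in that tub's mouth and press it down until it is fully home, flush with the rim. Leave the other lid in the rack, the tubs' contents where they are and everything else on the bench undisturbed.

Things in the scene. Friction and masses are not known exactly. Their poses are not given: they have to be found in the camera images.
- tub_blue: round blue open storage tub fixed to the bench, 75 mm high, 120 mm outside diameter at the rim; origin at the centre of its underside, z up. The inner floor is 6 mm up. The mouth is a round recess 102 mm across; 4 mm below the rim lies a black rubber sealing ring (80 mm hole) on which the lid lands.
- tub_blue_rim (a point): centre of the blue tub's mouth, level with its rim, 75 mm above the bench
- seal_blue (a joint): how far the black sealing ring of the blue tub has been pressed down, in m: 0 = up (a lid on it stands 6 mm proud of the rim), 0.006 = fully home (the lid's plate is flush with the rim). It is stiff, needs a slow push of about 10 to 14 N, and stays where it is left.
- lid_blue: rigid blue round lid: plate 96 mm diameter, 10 mm thick, with a black knob 26 mm diameter, 22 mm tall, at the centre of its top. Origin at the centre of the plate's underside; z points out through the knob. Starts on edge in a rack slot, knob pointing away from the robot, its edge from 12 to 108 mm above the bench; weighs about 150 g.
- tub_yellow: round yellow open storage tub fixed to the bench, 75 mm high, 120 mm outside diameter at the rim; origin at the centre of its underside, z up. The inner floor is 6 mm up. The mouth is a round recess 102 mm across; 4 mm below the rim lies a black rubber sealing ring (80 mm hole) on which the lid lands.
- tub_yellow_rim (a point): centre of the yellow tub's mouth, level with its rim, 75 mm above the bench
- seal_yellow (a joint): how far the black sealing ring of the yellow tub has been pressed down, in m: 0 = up (a lid on it stands 6 mm proud of the rim), 0.006 = fully home (the lid's plate is flush with the rim). It is stiff, needs a slow push of about 10 to 14 N, and stays where it is left.
- lid_yellow: rigid yellow round lid: plate 96 mm diameter, 10 mm thick, with a black knob 26 mm diameter, 22 mm tall, at the centre of its top. Origin at the centre of the plate's underside; z points out through the knob. Starts on edge in a rack slot, knob pointing away from the robot, its edge from 12 to 108 mm above the bench; weighs about 150 g.
- rack: fixed plywood drying rack, 165 mm (x) by 120 mm (y), base 12 mm thick; origin at the centre of its underside, z up. Two 12 mm wide slots along its y, at x = -37 and +37 mm, between wooden tines (tops 42 mm above the bench) and low end stops (tops 32 mm). Each slot holds one lid on edge, which comes out straight upwards.
- mat: flat brown cork mat fixed to the bench, 160 mm (x) by 180 mm (y), 3 mm thick; origin at the centre of its underside. Empty at the start: the place to lay the lid.
- clay: small pale grey clay house model, 44 x 34 mm, 32 mm high, standing inside one of the two tubs; origin at the centre of its underside
- toolpot: steel pot 54 mm diameter, 85 mm high, with modelling tools sticking up to 170 mm above its foot, standing inside the other tub (tool tips about 175 mm above the bench); origin at the centre of its underside
- glue: bystander: white glue bottle, 50 mm diameter, 150 mm high, origin at the centre of its underside
- slipjar: bystander: terracotta jar, 72 mm diameter, 70 mm high, origin at the centre of its underside
- cutter: bystander: steel ring cutter, 56 mm diameter, 35 mm high, origin at the centre of its underside
- brush: bystander: brush lying flat, 160 mm long along its x axis
- rib: bystander: flat wooden rib, 90 x 50 x 10 mm, origin at the centre of its underside
- bowl: bystander: blue ceramic bowl, 90 mm diameter, 40 mm high, origin at the centre of its underside
There are look-alikes about, which are no part of the job. Of the things shaped like the tub_blue, the blue one is meant.

How it is judged:
By the outcome, as a careful person would: the job done as asked, in the order asked, and still so for the second after the job is handed in, with the robot touching nothing.
It also fails if it takes over 64 s, if anything falls off the work surface, if the arm or the gripper's body presses on something with over 40 N, if the wrist force passes 120 N, or if a joint passes its speed limit or range.

## Working session

There is one attempt and no reset: what is moved stays moved. The work goes in short steps, each a Python script; the robot and the scene stay as the last script left them, time stands still between calls to the robot, and variables do not carry over. Pictures are saved under pics/ and viewed, at most 10 in all, crops included, and the job is handed in when it is done.

```bash
mkdir -p pics
python3 - <<'E'
from bench import ctrl
import cv2,numpy as np
for n in ("top","side"):
    cv2.imwrite(f"pics/{n}0.png",ctrl.read_camera(n))
    p=ctrl.camera_params(n);print(n,{k:(np.round(v,4).tolist()) for k,v in p.items()})
p=ctrl.camera_params("wrist");print({k:(np.round(v,4).tolist()) for k,v in p.items()})
print(ctrl.current_t(),ctrl.current_eef_rot())
E
```

```text
top {'fx': 452.0235, 'fy': 452.0235, 'cx': 329.6905, 'cy': 199.8091, 'pose': [[0.0084, 0.9931, -0.1169, 0.2882], [-1.0, 0.0082, -0.0024, -0.01], [-0.0014, 0.1169, 0.9931, 1.3338], [0.0, 0.0, 0.0, 1.0]]}
side {'fx': 385.7321, 'fy': 385.7321, 'cx': 315.8234, 'cy': 197.0661, 'pose': [[0.9607, 0.1393, -0.2402, 0.2238], [-0.2776, 0.4729, -0.8362, -0.8916], [-0.0029, 0.87, 0.493, 0.6081], [0.0, 0.0, 0.0, 1.0]]}
{'fx': 300.2766, 'fy': 300.2766, 'cx': 315.305, 'cy': 199.3318, 'T_tool_cam': [[0.0003, 0.9603, 0.2789, 0.0766], [1.0, -0.0004, 0.0001, -0.0002], [0.0002, 0.2789, -0.9603, -0.1504], [0.0, 0.0, 0.0, 1.0]]}
0.1 [[-9.60554293e-01  2.78092245e-01 -3.91703360e-04]
 [ 2.78092505e-01  9.60553768e-01 -1.00886431e-03]
 [ 9.56947974e-05 -1.07799871e-03 -9.99999414e-01]]
```

View pics/top0.png

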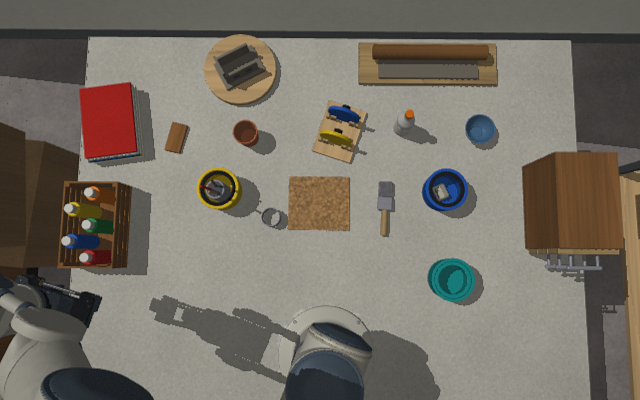

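View pics/side0.png

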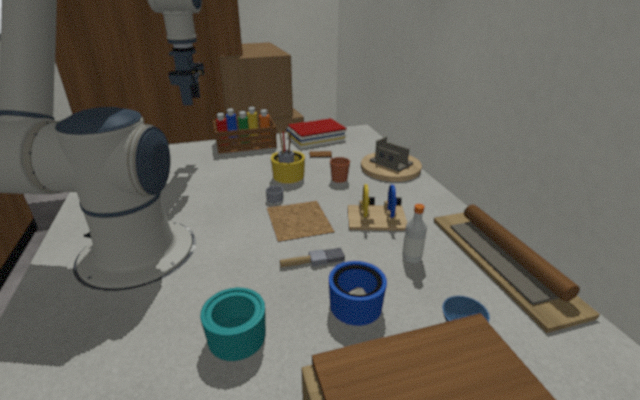

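Top view: the blue tub is at (445,190) with a pale house inside. The yellow tub at (218,188) holds the tool pot, and the rack at (340,130) has the blue lid at (345,113) and the yellow lid at (337,136). The mat is at (319,204). The side view agrees, with the blue tub at (357,292).

Possible confusions:
- **Tub:** blue tub (445,190), teal tub (452,280), bowl (480,129), yellow tub (218,188).
- **House:** the one in the blue tub (444,192), or the grey model on the round board (240,65).
- **Lid:** blue (345,113) or yellow (337,136).

My choice is the blue lid and the blue tub. I'll check it in a crop.

```bash
cat > h.py <<'E'
from bench import ctrl
import numpy as np, cv2
def cam(n):
    p=ctrl.camera_params(n)
    if n=="wrist":
        T=np.eye(4);T[:3,:3]=ctrl.current_eef_rot();T[:3,3]=ctrl.current_tool_pos()
        p["pose"]=T@np.array(p["T_tool_cam"])
    p["pose"]=np.array(p["pose"]);return p
def rays(p,uv):
    uv=np.atleast_2d(np.asarray(uv,float))
    d=np.c_[(uv[:,0]-p["cx"])/p["fx"],-(uv[:,1]-p["cy"])/p["fy"],-np.ones(len(uv))]
    return p["pose"][:3,3],d@p["pose"][:3,:3].T
def on_plane(p,uv,z):
    o,d=rays(p,uv);return o+d*((z-o[2])/d[:,2])[:,None]
def project(p,X):
    c=(np.atleast_2d(X)-p["pose"][:3,3])@p["pose"][:3,:3]
    return np.c_[p["cx"]-p["fx"]*c[:,0]/c[:,2],p["cy"]+p["fy"]*c[:,1]/c[:,2]]
def tri(views):  # [(p,uv),...] -> point nearest all the rays
    A=np.zeros((3,3));b=np.zeros(3)
    for p,uv in views:
        o,d=rays(p,uv);d=d[0]/np.linalg.norm(d[0]);M=np.eye(3)-np.outer(d,d);A+=M;b+=M@o
    return np.linalg.solve(A,b)
def down(ax): # tool down, tool x along ax (xy)
    x=np.array([ax[0],ax[1],0.])/np.hypot(*ax[:2]);z=np.array([0,0,-1.]);return np.c_[x,np.cross(z,x),z]
E
python3 - <<'E'
from h import *
p=cam("top")
for n,uv,z in [("blid",(345,110),.1),("ylid",(336,134),.1),("rackcorners",[(326,101),(367,111),(353,162),(313,152)],.012),("mat",[(289,177),(349,177),(350,230),(290,230)],.003),("btub",(445,189),.075),("ytub",(218,188),.075),("glue",(404,123),.1)]:
    print(n,on_plane(p,uv,z)[:,:2].round(3).tolist())
im=cv2.imread("pics/top0.png")
a=cv2.resize(im[90:170,300:380],(390,390),interpolation=2);b=cv2.resize(im[150:230,405:485],(390,390),interpolation=2)
cv2.imwrite("pics/crop.png",np.hstack([a,b]))
for X in [(.62,-.05),(.68,-.05),(.5,-.26)]:
    for ax in [(1,0),(.96,-.27)]:
        print(X,ax,ctrl.ik(np.array([*X,.25]),down(ax)))
E
```

```text
blid [[0.688, -0.048]]
ylid [[0.619, -0.023]]
rackcorners [[0.744, 0.007], [0.714, -0.117], [0.558, -0.075], [0.587, 0.044]]
mat [[0.512, 0.115], [0.514, -0.064], [0.356, -0.067], [0.354, 0.109]]
btub [[0.47, -0.331]]
ytub [[0.467, 0.308]]
glue [[0.652, -0.213]]
(0.62, -0.05) (1, 0) [-1.01090492e+01  2.71673574e+01  7.62198908e+01 -2.54444375e-14
  7.66127518e+01  7.98909508e+01]
(0.62, -0.05) (0.96, -0.27) [-1.01090492e+01  2.71673574e+01  7.62198908e+01 -2.54444375e-14
  7.66127518e+01  9.55995886e+01]
(0.68, -0.05) (1, 0) [-9.22004280e+00  3.22478952e+01  6.68946601e+01 -2.54444375e-14
  8.08574447e+01  8.07799572e+01]
(0.68, -0.05) (0.96, -0.27) [-9.22004280e+00  3.22478952e+01  6.68946601e+01 -2.54444375e-14
  8.08574447e+01  9.64885950e+01]
(0.5, -0.26) (1, 0) [-3.35451703e+01  2.23528388e+01  8.45711869e+01 -2.54444375e-14
  7.30759743e+01  5.64548297e+01]
(0.5, -0.26) (0.96, -0.27) [-3.35451703e+01  2.23528388e+01  8.45711869e+01 -2.54444375e-14
  7.30759743e+01  7.21634675e+01]
```

View pics/crop.png

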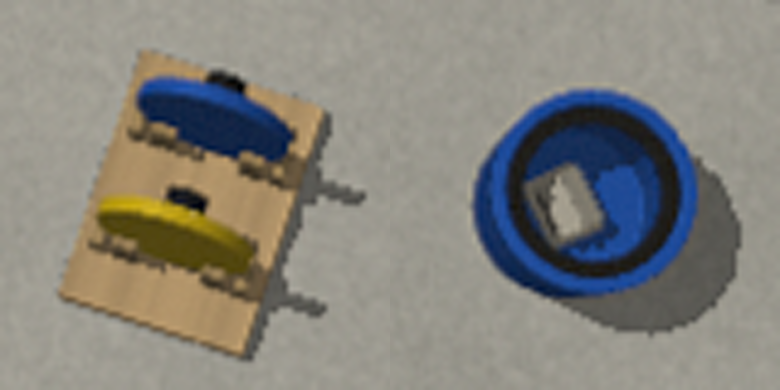

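The crop confirms it: the blue lid is in the far slot with its knob facing away, and the pale house with its black ring is in the blue tub. Next come wrist views from two places each, plus reach checks for laying the lid down.

```bash
cat >> h.py <<'E'
import pickle
def snap(name):
    p=cam("wrist");im=ctrl.read_camera("wrist");cv2.imwrite(f"pics/{name}.png",im);pickle.dump(p,open(f"pics/{name}.pkl","wb"));return p,im
def lay(az,tilt): # tool pointing horizontally along azimuth az, nose down by tilt; tool x up
    a,t=np.radians(az),np.radians(tilt);z=np.array([np.cos(a)*np.cos(t),np.sin(a)*np.cos(t),-np.sin(t)])
    x=np.array([np.cos(a)*np.sin(t),np.sin(a)*np.sin(t),np.cos(t)]);return np.c_[x,np.cross(z,x),z]
E
python3 - <<'E'
from h import *
for az in range(-180,180,15):
    for X in [(.43,.02),(.46,.02)]:
        for t in (8,15,25):
            q=ctrl.ik(np.array([*X,.05]),lay(az,t))
            if q is not None: print(az,X,t,np.round(q))
R=down((.97,-.245))
ctrl.goto(np.array([.46,-.24,.27]),R); snap("tA")
ctrl.goto(np.array([.46,-.36,.27]),R); snap("tB")
ctrl.goto(np.array([.68,-.11,.25]),R); snap("rA")
ctrl.goto(np.array([.68,0.0,.25]),R); snap("rB")
print(ctrl.current_t())
a=[cv2.imread(f"pics/{n}.png") for n in("tA","tB","rA","rB")]
cv2.imwrite("pics/m4.png",cv2.resize(np.vstack([np.hstack(a[:2]),np.hstack(a[2:])]),(800,500),interpolation=3))
E
```

```text
-180 (0.43, 0.02) 8 [ -3.  71.  63.  -4. 128. -93.]
-180 (0.43, 0.02) 15 [ -3.  67.  66.  -3. 122. -93.]
-180 (0.43, 0.02) 25 [ -3.  62.  71.  -3. 112. -92.]
-180 (0.46, 0.02) 8 [ -3.  73.  57.  -4. 132. -93.]
-180 (0.46, 0.02) 15 [ -3.  69.  60.  -3. 126. -93.]
-180 (0.46, 0.02) 25 [ -3.  63.  65.  -3. 116. -93.]
-165 (0.43, 0.02) 8 [   4.   71.   64.  -14.  126. -100.]
-165 (0.43, 0.02) 15 [   3.   67.   67.  -13.  120. -100.]
-165 (0.43, 0.02) 25 [  3.  62.  71. -12. 111. -99.]
-165 (0.46, 0.02) 8 [   3.   72.   58.  -15.  130. -102.]
-165 (0.46, 0.02) 15 [   3.   69.   61.  -14.  124. -101.]
-165 (0.46, 0.02) 25 [   3.   63.   66.  -12.  115. -100.]
-150 (0.43, 0.02) 8 [  10.   70.   67.  -24.  122. -106.]
-150 (0.43, 0.02) 15 [  10.   66.   69.  -22.  116. -106.]
-150 (0.43, 0.02) 25 [   9.   61.   74.  -20.  107. -105.]
-150 (0.46, 0.02) 8 [   9.   72.   61.  -25.  126. -108.]
-150 (0.46, 0.02) 15 [   9.   68.   64.  -23.  120. -108.]
-150 (0.46, 0.02) 25 [   9.   62.   69.  -21.  111. -107.]
-135 (0.43, 0.02) 8 [  16.   69.   72.  -32.  116. -110.]
-135 (0.43, 0.02) 15 [  16. 
[... 4521 characters left out ...]
  72.  25. 114. -73.]
135 (0.46, 0.02) 25 [-21.  60.  76.  23. 105. -73.]
150 (0.43, 0.02) 8 [-16.  70.  68.  16. 122. -79.]
150 (0.43, 0.02) 15 [-16.  66.  71.  15. 117. -79.]
150 (0.43, 0.02) 25 [-16.  61.  75.  14. 108. -80.]
150 (0.46, 0.02) 8 [-16.  71.  63.  18. 126. -77.]
150 (0.46, 0.02) 15 [-15.  67.  66.  16. 120. -78.]
150 (0.46, 0.02) 25 [-15.  62.  70.  15. 111. -78.]
165 (0.43, 0.02) 8 [-10.  71.  65.   7. 126. -85.]
165 (0.43, 0.02) 15 [ -9.  67.  67.   6. 120. -85.]
165 (0.43, 0.02) 25 [ -9.  62.  72.   6. 111. -86.]
165 (0.46, 0.02) 8 [ -9.  72.  59.   8. 130. -84.]
165 (0.46, 0.02) 15 [ -9.  69.  62.   7. 124. -85.]
165 (0.46, 0.02) 25 [ -9.  63.  67.   6. 115. -85.]
5.7333
```

View pics/m4.png

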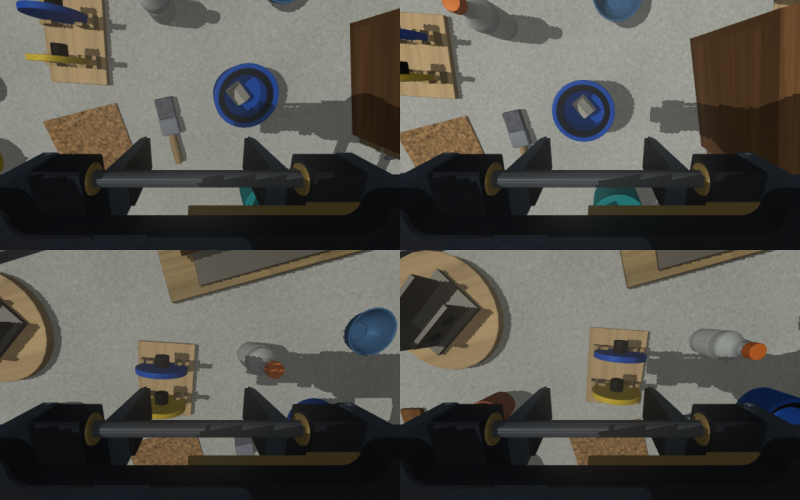

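All four wrist views are good. The tub with the house in it is at about (244,95) in the top-left panel and (583,110) in the top-right. The blue lid with its black knob is at (162,368) in the bottom-left panel and (620,352) in the bottom-right. I'll measure the tub by its black ring and take a close crop of the lid.

```bash
cat > meas.py <<'E'
from h import *
def load(n): return pickle.load(open(f"pics/{n}.pkl","rb")),cv2.imread(f"pics/{n}.png")
def blue(im):
    h=cv2.cvtColor(im,cv2.COLOR_BGR2HSV);return cv2.inRange(h,(108,140,30),(125,255,255))
def circ(P):
    A=np.c_[2*P[:,:2],np.ones(len(P))];s=np.linalg.lstsq(A,(P[:,:2]**2).sum(1),rcond=None)[0]
    return s[:2],np.sqrt(s[2]+s[0]**2+s[1]**2)
def tub(n,guess,z=.071):
    p,im=load(n);c=project(p,[*guess,z])[0]
    k=(cv2.cvtColor(im,cv2.COLOR_BGR2HSV)[:,:,2]<60).astype(np.uint8)*255
    # outer edge of the black ring: walk outward on the plane along spokes
    P=[]
    for t in np.radians(np.arange(0,360,4)):
        r=np.arange(.041,.058,.0003);X=np.c_[guess[0]+r*np.cos(t),guess[1]+r*np.sin(t),np.full(len(r),z)]
        u=project(p,X).astype(np.float32);v=cv2.remap(cv2.cvtColor(im,cv2.COLOR_BGR2HSV)[:,:,2],u[:,0].reshape(1,-1),u[:,1].reshape(1,-1),1)[0].astype(float)
        i=np.argmax(np.convolve(v,np.r_[np.ones(6),-np.ones(6)],'valid'))+6;P.append(X[i])
    P=np.array(P)
    for _ in range(4):
        c,r=circ(P);e=np.abs(np.hypot(*(P[:,:2]-c).T)-r);P=P[e<max(.0012,2*np.median(e))]
    return c,r,len(P)
E
python3 - <<'E'
from meas import *
for z in (.071,.075):
    for n in ("tA","tB"):
        g=np.array([.47,-.331])
        for _ in range(3): g,r,k=tub(n,g,z)
        print(z,n,g.round(4),r.round(4),k)
out=[]
for n,(u,v) in (("rA",(258,185)),("rB",(350,165))):
    p,im=load(n)
    out.append(cv2.resize(im[v-45:v+85,u-60:u+60],(400,433),interpolation=3))
cv2.imwrite("pics/lid2.png",np.hstack(out))
E
```

```text
0.071 tA [ 0.4717 -0.3358] 0.0507 88
0.071 tB [ 0.4712 -0.3358] 0.0512 90
0.075 tA [ 0.4725 -0.3349] 0.0501 88
0.075 tB [ 0.4719 -0.3364] 0.0506 90
```

View pics/lid2.png

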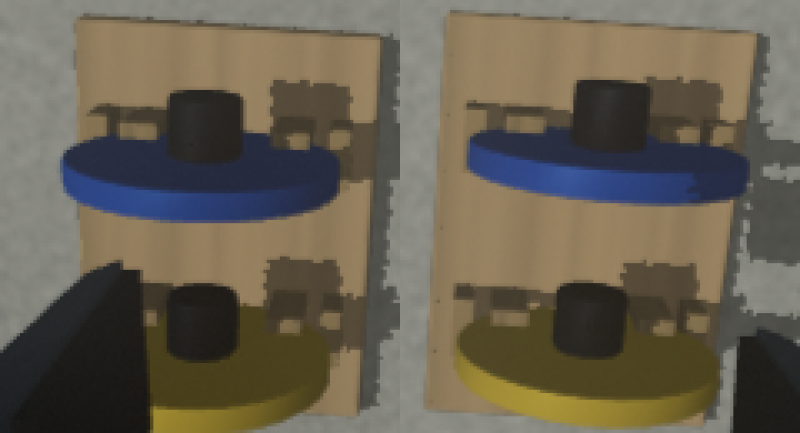

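Two views put the tub centre at (0.4715, −0.3358), and its ring radius comes out at 51 mm for z = 0.071, as it should. In the crops, the knob's base top is at (205,162) in A and (213,150) in B. The lid face ends are at (62,165)/(340,182) in A and (67,150)/(349,166) in B.

Run:
```python
from meas import *
off={"rA":(198,140),"rB":(290,120)}
P={n:load(n)[0] for n in off}
def px(n,c): return np.array(c)*.3+off[n]
def T(a,b): return tri([(P["rA"],px("rA",a)),(P["rB"],px("rB",b))]).round(4)
print("knob base top",T((205,162),(213,150)))
print("knob tip top",T((205,92),(214,81)))
L,R=T((62,165),(67,150)),T((340,182),(349,166));print("face L,R",L,R,np.linalg.norm(L-R))
d=R-L;print("axis deg from LR",np.degrees(np.arctan2(d[0],-d[1])))
for n,a,b in(("rA",(78,17),(380,37)),("rB",(50,12),(355,35))):
    q=on_plane(P[n],[px(n,a),px(n,b)],.012);d=q[1]-q[0];print("rack top edge",q.round(4).tolist(),np.linalg.norm(d),-np.degrees(np.arctan2(-d[0],-d[1])))
# knob silhouette midline on plane z=.06 (base and tip)
for n,a,b in(("rA",(205,150),(205,100)),("rB",(212,140),(213,90))):
    q=on_plane(P[n],[px(n,a),px(n,b)],.07);print("mid",q.round(4).tolist())
```

```text
knob base top [ 0.6924 -0.0486  0.0654]
knob tip top [ 0.7145 -0.0543  0.0591]
face L,R [ 0.7041 -0.0008  0.0665] [ 0.6752 -0.092   0.0665] 0.09566948311765877
axis deg from LR -17.582677777260347
rack top edge [[0.7485, -0.005, 0.012], [0.7126, -0.1156, 0.012]] 0.11619581427830769 -17.97750423097421
rack top edge [[0.7485, -0.0045, 0.012], [0.712, -0.1145, 0.012]] 0.11585301739706255 -18.328525131149302
mid [[0.697, -0.0509, 0.07], [0.7135, -0.056, 0.07]]
mid [[0.6969, -0.0485, 0.07], [0.7129, -0.0523, 0.07]]
```

Run:
```python
from h import *
a=np.radians(-18);ax=np.array([np.cos(a),np.sin(a),0]);R=down(ax)
g=np.array([.691,-.0475,0])+.021*ax
ctrl.command_gripper(.7)
ctrl.goto(g+[0,0,.15],R)
print(ctrl.move_l(g+[0,0,.066],vel=.08,contact_N=6),ctrl.current_tool_pos())
ctrl.command_gripper(0)
print(ctrl.current_grip_width()*91,ctrl.current_grasp_force(),ctrl.current_contact_force(),ctrl.current_t())
ctrl.move_l(g+[0,0,.22],vel=.1)
print(ctrl.current_grip_width()*91,ctrl.current_contact_force(),ctrl.current_t())
snap("held");p=cv2.imwrite("pics/held_s.png",ctrl.read_camera("side"))
a=cv2.imread("pics/held.png");b=cv2.imread("pics/held_s.png")
cv2.imwrite("pics/held2.png",cv2.resize(np.hstack([a,b]),(800,250),interpolation=3))
for az in (-160,-150,-140,-130):
    for X,t in (((.42,.04,.2),90),((.42,.04,.15),20),((.42,.04,.03),20)):
        print(az,t,ctrl.ik(np.array(X),lay(az,t)))
print(ctrl.current_q())
```

```text
False [ 0.711377   -0.05402053  0.06660764]
25.394323602786937 29.977279007434845 [-0.63233509 -0.52167683 -0.48371501] 8.7583
24.92277152069683 [ 0.1568252  -0.26957272 -0.24075707] 10.45
-160 90 [-2.68075264e+00  1.45871788e+01  1.06682090e+02 -2.54444375e-14
  5.87307314e+01 -1.12680753e+02]
-160 20 [   6.95983596   55.85818649   71.59715227  -14.35922976  121.24645066
 -102.09330986]
-160 20 [  6.95983596  65.71939266  70.09432742 -13.33001639 113.1297456
 -99.84664955]
-150 90 [-2.68075264e+00  1.45871788e+01  1.06682090e+02 -2.54444375e-14
  5.87307314e+01 -1.22680753e+02]
-150 20 [  11.13312462   55.27106606   73.44164757  -20.26523264  118.68113267
 -106.71504333]
-150 20 [  11.13312462   65.26181197   71.93981963  -18.95354071  110.68238218
 -103.58214485]
-140 90 [-2.68075264e+00  1.45871788e+01  1.06682090e+02 -2.54444375e-14
  5.87307314e+01 -1.32680753e+02]
-140 20 [  15.23883924   54.42403506   76.16109956  -25.77999409  115.18350816
 -110.57851902]
-140 20 [  15.23883924   64.61719935   74.65790045  -24.34596665  107.30844563
 -106.63188673]
-130 90 [-2.68075264e+00  1.45871788e+01  1.06682090e+02 -2.54444375e-14
  5.87307314e+01 -1.42680753e+02]
-130 20 [  19.25845712   53.36292933   79.68352374  -30.94238959  110.90197769
 -113.57039499]
-130 20 [  19.25845712   63.83979714   78.17349372  -29.55618575  103.15147233
 -108.84964495]
[-9.13724176e+00  3.62935243e+01  6.39390365e+01 -6.68940433e-04
  7.98178416e+01  9.88629717e+01]
```

View pics/held2.png

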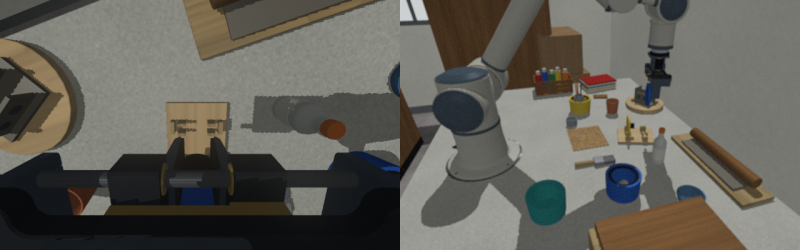

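The lid came out of the slot and is held by its knob (width 25 mm); the yellow lid is still in place. Now I lay it on the mat: tool pointing back towards the base, nose 20° down, and the lid pivots flat about its knob.

Run:
```python
from h import *
R=lay(-145,20);X=np.array([.425,.03,0])
ctrl.goto(X+[0,0,.18],R)
ctrl.move_l(X+[0,0,.065],vel=.1)
f0=ctrl.current_contact_force()
print(f0,ctrl.move_l(X+[0,0,.04],vel=.02,contact_N=3),ctrl.current_tool_pos(),ctrl.current_contact_force())
print(ctrl.move_l(X+[0,0,.0365],vel=.012,contact_N=12),ctrl.current_tool_pos(),ctrl.current_contact_force(),ctrl.current_wrist_torque())
print(ctrl.current_grip_width()*91,ctrl.current_t())
cv2.imwrite("pics/lay_s.png",ctrl.read_camera("side"));snap("lay")
a=cv2.imread("pics/lay.png");b=cv2.imread("pics/lay_s.png")[130:290,190:446]
cv2.imwrite("pics/lay2.png",np.hstack([cv2.resize(a,(400,250)),cv2.resize(b,(400,250),interpolation=2)]))
```

```text
[ 1.01442802 -0.65431689 -1.85472074] True [0.42475699 0.02992869 0.05010671] [-0.44573056  0.29645885  3.14751618]
False [0.42518586 0.0300921  0.03708649] [5.07188197 3.53857421 9.34704534] [-0.48122792  0.80069356  0.02984855]
24.932411513562425 17.1083
```

View pics/lay2.png

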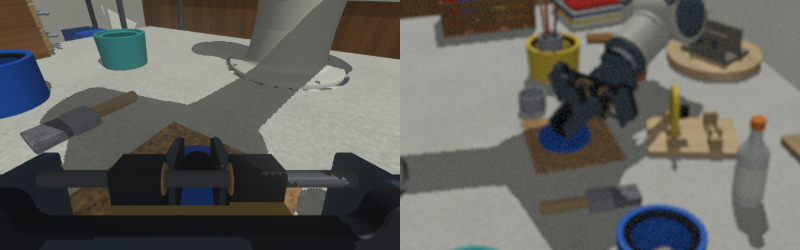

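The far edge touched at exactly the predicted height and the lid now lies flat on the mat, knob up. I'll let go, back out and measure it again from two places.

Run:
```python
from h import *
ctrl.command_gripper(.7);ctrl.sleep(.2)
R=ctrl.current_eef_rot();p=np.array(ctrl.current_tool_pos())
ctrl.move_l(p-.07*R[:,2],vel=.1)
D=down((-1,0))
ctrl.goto(np.array([.46,.08,.25]),D);snap("mA")
ctrl.goto(np.array([.46,-.01,.25]),D);snap("mB")
print(ctrl.current_t(),ctrl.current_q())
cv2.imwrite("pics/mm.png",np.hstack([cv2.resize(cv2.imread(f"pics/{n}.png"),(400,250),interpolation=3) for n in("mA","mB")]))
```

```text
20.8833 [-8.68567712e+00  1.39773678e+01  9.78917083e+01  4.93352652e-03
  6.82331857e+01 -9.86649092e+01]
```

View pics/mm.png

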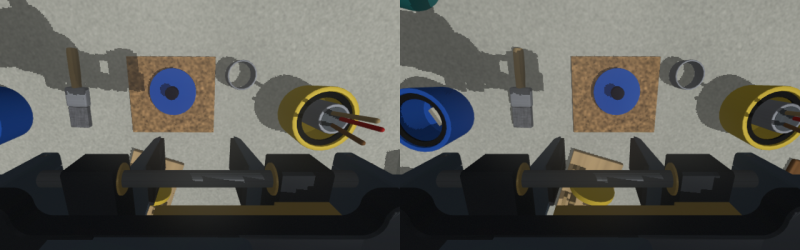

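The lid lies flat on the mat with its knob up, at panel positions (172,91) and (616,89). Nothing else has moved. Next I measure its centre.

Run:
```python
from meas import *
V=[];K=[]
for n,(u,v) in (("mA",(275,146)),("mB",(345,142))):
    p,im=load(n);m=np.zeros(im.shape[:2],np.uint8);m[v-55:v+55,u-55:u+55]=255
    h=cv2.cvtColor(im,cv2.COLOR_BGR2HSV)
    b=cv2.inRange(h,(105,110,30),(128,255,255))&m
    c=max(cv2.findContours(b,0,1)[0],key=cv2.contourArea)[:,0].astype(float)+.0
    for z in (.008,.013): 
        P=on_plane(p,c,z);q,r=circ(P);e=np.hypot(*(P[:,:2]-q).T)-r;print(n,z,q.round(4),r.round(4),np.abs(e).max().round(4))
    k=cv2.inRange(h,(0,0,0),(180,255,48))&m&cv2.fillPoly(np.zeros_like(m),[c.astype(int)],255)
    k=cv2.morphologyEx(k,cv2.MORPH_OPEN,np.ones((3,3),np.uint8))
    kc=max(cv2.findContours(k,0,1)[0],key=cv2.contourArea);print("knob",cv2.boundingRect(kc),cv2.minEnclosingCircle(kc))
    V.append((p,cv2.fitEllipse(c.astype(np.float32))[0]))
    (x,y),rr=cv2.minEnclosingCircle(kc);print("knob@.024",on_plane(p,(x,y),.024).round(4))
print("tri",tri(V).round(4))
```

```text
mA 0.008 [0.4265 0.0281] 0.0472 0.0009
mA 0.013 [0.426  0.0288] 0.0466 0.0009
knob (264, 138, 19, 21) ((274.2961120605469, 148.0533905029297), 10.478611946105957)
knob@.024 [[0.4258 0.028  0.024 ]]
mB 0.008 [0.4265 0.0287] 0.0472 0.0008
mB 0.013 [0.4259 0.0282] 0.0466 0.0008
knob (338, 138, 16, 21) ((347.5, 148.0), 10.30786418914795)
knob@.024 [[0.4257 0.0284 0.024 ]]
tri [0.4246 0.0285 0.0107]
```

The lid is at (0.426, 0.0285). The tub was measured with the tool turned the other way, so I'll view it again in this orientation to cancel any camera-mount bias. Then I grasp the knob.

Run:
```python
from meas import *
D=down((-1,0))
ctrl.goto(np.array([.50,-.30,.27]),D);snap("tC")
g=np.array([.4715,-.3358])
for _ in range(3): g,r,k=tub("tC",g)
print(g,r,k,ctrl.current_t(),ctrl.current_q())
```

```text
[ 0.47142602 -0.33586577] 0.051121970833932676 88 22.0583 [-3.66927544e+01  2.29008422e+01  8.02958110e+01  1.79834609e-02
  7.68329079e+01 -1.26788903e+02]
```

There is no bias: the tub reads (0.4714, −0.3359). Now I grasp the knob and carry the lid over the tub.

Run:
```python
from h import *
D=down((-1,0));g=np.array([.426,.0285,0])
ctrl.goto(g+[0,0,.1],D)
print(ctrl.move_l(g+[0,0,.0345],vel=.06,contact_N=5),ctrl.current_tool_pos())
ctrl.command_gripper(0);print(ctrl.current_grip_width()*91,ctrl.current_contact_force())
ctrl.move_l(g+[0,0,.2],vel=.12)
t=np.array([.4715,-.3358,0])
ctrl.goto(t+[0,0,.15],D)
print(ctrl.current_grip_width()*91,ctrl.current_tool_pos(),ctrl.current_contact_force(),ctrl.current_t())
# plate underside = TCP-31.5mm; ring at .071 -> contact expected at TCP .1025
ctrl.move_l(t+[0,0,.113],vel=.06)
print(ctrl.move_l(t+[0,0,.098],vel=.015,contact_N=3),ctrl.current_tool_pos(),ctrl.current_contact_force(),ctrl.current_wrist_torque(),ctrl.current_t())
```

```text
False [0.42619951 0.0284913  0.03475584]
25.10192161623989 [-0.38807949  0.47808898  1.361485  ]
25.07824975158082 [ 0.47173788 -0.33463686  0.15012886] [ 0.05819098  0.59354744 -0.89159949] 28.3
True [ 0.47140633 -0.33574503  0.10195928] [ 1.16691112 -1.55966364  0.37129022] [-0.11426357 -0.14002811 -0.00164561] 29.775
```

Contact came at TCP z = 0.102. That is the ring height, since on the rim it would have been 0.107, so the lid is in the mouth. Now a slow press.

Run:
```python
from h import *
t=np.array([.4715,-.3358,0])
for z in (.099,.097,.095,.093,.091):
    c=ctrl.move_l(t+[0,0,z],vel=.006,contact_N=32)
    f=ctrl.current_contact_force();print(z,c,ctrl.current_tool_pos().round(4) if hasattr(ctrl.current_tool_pos(),'round') else ctrl.current_tool_pos(),np.round(f,1),ctrl.current_t())
    if c or f[2]>26: break
ctrl.sleep(.2)
```

```text
0.099 False [ 0.4714 -0.3357  0.0991] [-0.1  0.3  5.4] 30.425
0.097 False [ 0.4714 -0.3357  0.0971] [-0.8  0.4  4.8] 30.9083
0.095 False [ 0.4715 -0.3358  0.0962] [-5.7  3.5 26.2] 31.3917
```

The force rose sharply at z = 0.096, where flush is expected. I'll let go, lift and check the fit.

Run:
```python
from h import *
p=np.array(ctrl.current_tool_pos())
ctrl.command_gripper(.6);ctrl.sleep(.1)
ctrl.move_l(p+[0,0,.09],vel=.1)
ctrl.goto(np.array([.505,-.32,.20]),down((-1,0)));_,a=snap("end")
s=ctrl.read_camera("side");print(ctrl.current_t())
u,v=project(cam("wrist"),[.4715,-.3358,.08])[0].astype(int);print(u,v)
A=a[max(0,v-100):v+100,max(0,u-100):u+100]
B=s[240:340,300:420]
cv2.imwrite("pics/end2.png",np.hstack([cv2.resize(A,(400,400),interpolation=2),cv2.resize(B,(400,333),interpolation=2).copy() if 0 else cv2.resize(B,(400,400),interpolation=2)]))
cv2.imwrite("pics/s_end.png",s);cv2.imwrite("pics/top_end.png",ctrl.read_camera("top"))
```

```text
33.7667
298 162
```

View pics/end2.png

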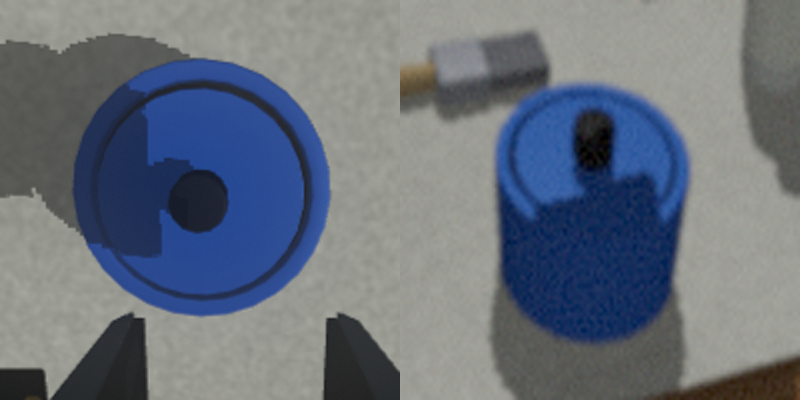

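The lid sits level inside the rim, with an even gap all round. To confirm it is fully home, I'll press on the knob's top with closed fingers: full home puts the TCP at about 0.116.

Run:
```python
from h import *
D=down((-1,0));t=np.array([.4715,-.3358,0])
ctrl.command_gripper(0)
ctrl.goto(t+[0,0,.15],D);ctrl.move_l(t+[0,0,.122],vel=.06)
print(ctrl.move_l(t+[0,0,.110],vel=.006,contact_N=24),ctrl.current_tool_pos(),ctrl.current_contact_force())
ctrl.sleep(.3);print(ctrl.current_tool_pos())
ctrl.move_l(t+[0,0,.25],vel=.12);ctrl.sleep(.5)
a=cv2.imread("pics/top0.png");b=cv2.imread("pics/top_end.png")
print("t",ctrl.current_t());cv2.imwrite("pics/cmp.png",b[20:320,60:620])
```

```text
True [ 0.47150621 -0.33578908  0.11597824] [-1.34277244  1.33459977  9.29115913]
[ 0.47151346 -0.33580433  0.11596814]
t 38.9333
```

View pics/cmp.png

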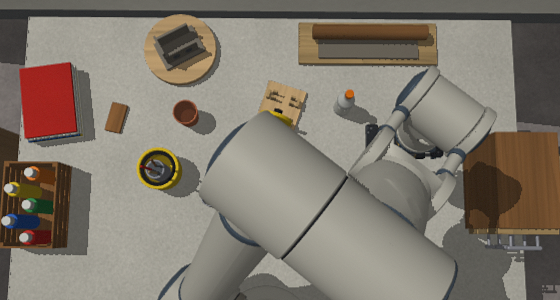

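The knob's top stopped the press at 0.116, so the lid is fully home. The yellow lid is still in the rack and the visible bystanders are where they were, so I'm handing in.

```bash
python3 -c "
from bench import ctrl
print(ctrl.sign_off())"
```

```text
the job is handed in; nothing more can be done
None
```

I laid the blue lid on the mat, then set it in the clay house's tub and pressed it fully home, flush with the rim; the job was handed in at about 39 s, with the yellow lid still in the rack.

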